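# Turn the parts carousel to the pawn

### The arm

A 7-joint arm with a two-finger parallel gripper is mounted at the origin on the work surface. World frame = base frame: x ahead of the robot, y to its left, z up, the work surface at z = 0. Lengths are in m, angles in rad, forces in N, time in s.
With the tool pointing down it reaches from about 0.4 to 0.875 m from the base axis. Payload 6.5 kg.
Tool frame: the origin (TCP) lies midway between the tips of the shut fingers; the grasp point (between the pads) lies 19 mm behind it; y points along the fingers, x is the direction in which the jaws open and shut, and the axes are right-handed (so a half turn about y gives the same grasp; the last joint's range is limited). The gripper opens to 85 mm and grips with 20 to 120 N. Pads are 22 mm wide; open, the fingers measure 114 mm over their backs; the gripper's body (76 mm by 85 mm) begins 54 mm behind the grasp point. The pads swing forward as they close: fully open they stand 13 mm farther back than shut.
Start: joints at [1.118, 0.536, -0.004, 1.538, 0.003, 1.067, -0.071], TCP at [0.245, -0.602, 0.231] pointing down, gripper open.
Joint ranges: [-2.7, 2.7], [-0.37, 2.16], [-1.27, 1.26], [0.24, 2.4], [-1.31, 4.45], [0.19, 1.91], [-2.76, 2.76]. Speed limits (rad/s): [2.39, 2.39, 3.14, 3.14, 3.14, 3.14, 3.14].

### API

Orientations are given as a unit quaternion [w, x, y, z].
In Python, from plant import monitor, grab_frame, manip, trace, place_of gives the robot as it stands.
- The arm moves only by the tool apply_moves, never from a script. Its argument "steps" is a list of rows, each a list of 7 numbers: the shift along the tool's x, y, z in cm, then the turn, a rotation vector about the tool's x, y, z in degrees, then the gripper command: -1 is fully open, 1 is shut, values between are in proportion. A call has 1 to 20 rows; each row is the pose to reach, as a shift and turn from the pose commanded when the call began, along the tool's axes at that moment; what a row does not reach only later rows make up. A row lasts 1/10 s, in which the tool goes at most 50 mm and 8.59 degrees, less where a joint would pass 70% of its speed; a pose out of reach is approached as far as the arm can. A call with a gripper value outside its range is refused whole. The fingers move at their own pace and stop on an object; the grip force is fixed at half the most. Time passes only in rows, so rows that repeat a pose let the fingers close. It gives the time, the measured TCP pose, the force and the opening at its end, in the units of the state.
- monitor.get_obs(): the state, without advancing time (a new reading comes with each control period).
- grab_frame(name): name is "scene" or "top" or "wrist"; returns a dict with "pixels" (480x640x3 uint8, red, green, blue), "z_map" (480x640 float32, m along the optical axis (not along the pixel's ray), 0 where there is no reading), "vfov" (degrees; the focal length in pixels is half the picture's height over the tangent of half this angle, whatever the lens; pixels are square), "cx", "cy" (the principal point, pixels), "view" (4x4, takes a point from world to camera coordinates); the wrist camera has in their place "hand_eye" (4x4, takes a point from camera to tool coordinates, whose origin is the TCP and whose axes are the tool frame's). Camera axes: x right, y down, z forward; pixel columns grow to the right and rows downward; lengths in m; the calibration is good to about 2 mm. A picture is of the moment at which its call begins: read the wrist's pose just before it.
- manip.close_job(): hands the job in, once; it reports no verdict.
Trained networks look in a picture, given as the dict that the camera call returned (one of the last four; its "shot" number tells which), for a name from the list of things; names that differ only in an ending like _2 or _b are one class to them, and where a whole thing is asked for, a point or a joint stands for the part that bears it (a point fixed in the world has none). Each returns a list of dicts, best first, with "confidence" (0 to 1); they miss things now and then, are a little off and sometimes report something else, mostly with a low value. They report only what shows in the picture. A call takes as long as a camera call.
- trace(picture, target): "mask" (480x640 bool, what is visible of it).
- place_of(picture, target): "xyz" ([x, y, z] in m, in the coordinates of the camera as it stood for that picture, good to about 4 mm: a listed point, or the origin of a listed thing).
The state is a dict: "time_s": time; "joints": joint angles; "joint_velocities": joint speeds; "tau": joint torques, N m; "ee_pos": TCP position; "orientation": TCP orientation; "ft_force": force on the tool from outside, world axes, zero at the start; "torque": the same for the moment, N m; "finger_gap": finger opening in m.
Only numpy, scipy, OpenCV 4.12 (cv2) and the standard library are available. Lean on these libraries where they do the work, as an engineer would, in place of code of your own. Each camera call takes 0.05 s, during which the arm holds its last target. There are 200 camera calls.

### The job

Bring the tray with the pawn round to the front of the game-parts carousel, so that the pawn stands squarely in front of the wooden pointer: turn the disc by pushing gently with the fingertips, for instance against one of the pegs on its rim, without gripping it. Leave all the pieces in their trays without touching them, do not move the card box, the game box or the mug, and finish with the disc at rest.

Things in the scene. Friction and masses are not known exactly. Their poses are not given: they have to be found in the camera images.
- stand: fixed wooden foot of the carousel on the table. Origin on the table, on the carousel's axis. Its -x axis points from the axis to the pointer, i.e. along the front direction; z up. A tongue 50 mm wide and 10 mm high runs out under the disc to 200 mm from the axis and carries the pointer. The stand's position and heading differ from run to run
- pointer (a point): tip of the pointer: a wooden arrow head 45 mm long and up to 44 mm wide, standing on the stand's tongue just outside the disc, on the side nearest the robot, pointing at the axis. The point is at the tip's top edge, 32 mm above the table, 143 mm from the axis
- carousel: the turning dark wooden disc, 260 mm across, 12 mm thick, its top 27 mm above the table; origin on the axis at its underside, z up, x and y turn with it. It turns without limit either way with light friction (about 1 N at the rim) and stays where it is left. Five trays lie at 0, 72, 144, 216 and 288 degrees from its own x axis, five rim pegs half-way between them
- pivot (a point): centre of the disc's top face, on the axis, 27 mm above the table. A low hub, 32 mm across and 10 mm high, is there. The trays round it are 46 mm square outside, with walls 3 mm thick and 10 mm high, their centres 67 mm from the axis
- pawn: the pawn: a turned wooden game piece with a flared round foot 34 mm across, a narrow neck and a ball head 23 mm across, 50 mm tall; it stands loose in one of the trays, with about 3 mm of play. Origin at the centre of its underside
- cube: loose wooden cube, 26 mm, in another tray; origin under its centre
- ring: loose wooden ring lying flat in another tray, 36 mm across, hole 22 mm, 10 mm high; origin under its centre
- house: loose little wooden house with a pitched roof in another tray, 26 x 28 mm, 31 mm tall; origin under its centre
- tile: loose flat wooden tile in another tray, 34 x 17 x 9 mm; origin under its centre
- deck: loose red card box lying beside the carousel, 65 x 92 x 34 mm; origin under its centre
- gamebox: loose white game box lying on the other side, 80 x 110 x 40 mm; origin under its centre
- mug: loose mug behind the carousel, 76 mm across, 85 mm tall, with a handle; origin under its centre
- peg0 (a point): top centre of rim peg 0 of 5: an upright round wooden peg fixed to the disc near its edge, 14 mm thick, standing 36 mm above the disc's top (to 63 mm above the table), 118 mm from the axis, at 36 degrees from the carousel's own x axis
- peg1 (a point): top centre of rim peg 1 of 5: an upright round wooden peg fixed to the disc near its edge, 14 mm thick, standing 36 mm above the disc's top (to 63 mm above the table), 118 mm from the axis, at 108 degrees from the carousel's own x axis
- peg2 (a point): top centre of rim peg 2 of 5: an upright round wooden peg fixed to the disc near its edge, 14 mm thick, standing 36 mm above the disc's top (to 63 mm above the table), 118 mm from the axis, at 180 degrees from the carousel's own x axis
- peg3 (a point): top centre of rim peg 3 of 5: an upright round wooden peg fixed to the disc near its edge, 14 mm thick, standing 36 mm above the disc's top (to 63 mm above the table), 118 mm from the axis, at 252 degrees from the carousel's own x axis
- peg4 (a point): top centre of rim peg 4 of 5: an upright round wooden peg fixed to the disc near its edge, 14 mm thick, standing 36 mm above the disc's top (to 63 mm above the table), 118 mm from the axis, at 324 degrees from the carousel's own x axis

How it is judged:
By the outcome, as a careful person would: the job done as asked, in the order asked, and still so for the second after the job is handed in, with the robot touching nothing.
It also fails if it takes over 48 s, if anything falls off the work surface, if the arm or the gripper's body presses on something with over 40 N, if the wrist force passes 120 N, or if a joint passes its speed limit or range.

## Working session

There is one attempt and no reset: what is moved stays moved. The work goes in short steps, Python scripts to look and compute and a tool call to move; the robot and the scene stay as the last step left them, time stands still between calls to the robot, and variables do not carry over. Pictures are saved under pics/ and viewed, about 8 in all and at most 12, crops included, and the job is handed in when it is done.

Besides the shell and the picture viewer there is one more tool, called after "Emit:" as name(argument=value, ...), one argument or row to a line, values as JSON. apply_moves: Moves the arm, as the interface text tells. Its arguments: {"type":"object","properties":{"steps":{"type":"array"}},"required":["steps"]}

```bash
mkdir -p pics
cat > h.py <<'E'
import numpy as np, cv2
from plant import monitor, grab_frame, manip, trace, place_of
def look(n='top',save=None):
    f=grab_frame(n)
    if save: cv2.imwrite('pics/'+save,cv2.cvtColor(f['pixels'],cv2.COLOR_RGB2BGR))
    return f
def w(f,p): # cam->world
    return (np.linalg.inv(f['view'])@np.r_[p,1])[:3]
def find(f,names):
    o={}
    for n in names:
        r=place_of(f,n)
        if r: o[n]=w(f,r[0]['xyz']); print(n,o[n].round(4),round(r[0]['confidence'],2),len(r))
        else: print(n,None)
    return o
E
python3 - <<'E'
from h import *
s=monitor.get_obs(); print(s['time_s'],s['ee_pos'],s['orientation'],s['finger_gap'])
f=look('top','t1.png')
find(f,['pivot','pointer','pawn','peg0','peg1','peg2','peg3','peg4','stand','carousel','cube','ring','house','tile','deck','gamebox','mug'])
g=look('scene','s1.png')
find(g,['pivot','pointer','pawn','deck','gamebox','mug'])
E
```

```text
0.0 [ 0.24495053 -0.60138877  0.2304012 ] [ 0.58710874 -0.5864888   0.39507915 -0.39401354] 0.08551892464845255
pivot [0.5782 0.0421 0.0324] 0.83 1
pointer [0.7792 0.0965 0.0017] 0.73 2
pawn [0.6425 0.0613 0.0266] 0.53 1
peg0 [0.5101 0.1414 0.0613] 0.82 6
peg1 [0.5101 0.1414 0.0613] 0.82 6
peg2 [0.5101 0.1414 0.0613] 0.82 6
peg3 [0.5101 0.1414 0.0613] 0.82 6
peg4 [0.5101 0.1414 0.0613] 0.82 6
stand None
carousel [0.5772 0.0406 0.0164] 0.66 1
cube [0.5808 0.1103 0.0267] 0.7 1
ring [ 0.6124 -0.0189  0.025 ] 0.48 2
house [0.5136 0.0685 0.0224] 0.68 2
tile [ 0.5319 -0.0078  0.0267] 0.64 1
deck [0.5829 0.2575 0.0023] 0.69 1
gamebox [ 0.6376 -0.1796 -0.0018] 0.9 1
mug [ 0.7807  0.0943 -0.0014] 0.91 2
pivot [0.5774 0.0432 0.0258] 0.86 3
pointer [0.4299 0.0341 0.0268] 0.77 1
pawn [0.641  0.0586 0.0287] 0.62 2
deck [0.5822 0.2604 0.0025] 0.71 2
gamebox [ 0.6371 -0.1832  0.0031] 0.96 1
mug [ 0.776   0.0986 -0.0033] 0.69 1
```

View pics/t1.png

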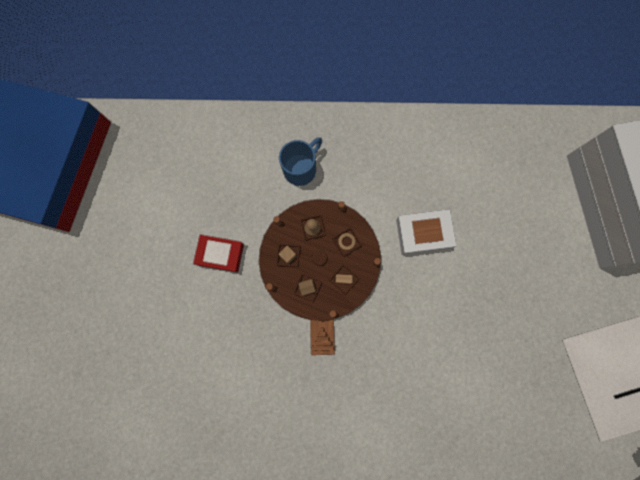

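View pics/s1.png

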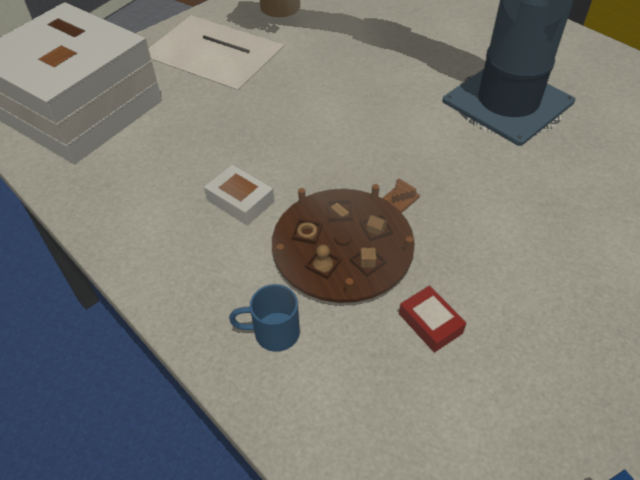

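Run:
```python
from h import *
f=look('top')
for n in ['peg0','pointer']:
    for r in place_of(f,n): print(n,w(f,r['xyz']).round(4),round(r['confidence'],2))
print(f['view'].round(3),f['vfov'],f['cx'],f['cy'])
# disc: points with z 0.027 height from depth
K=240/np.tan(np.radians(f['vfov']/2))
z=f['z_map'];v,u=np.mgrid[:480,:640]
P=np.stack([(u-f['cx'])/K*z,(v-f['cy'])/K*z,z,np.ones_like(z)],-1)@np.linalg.inv(f['view']).T
np.save('P.npy',P[...,:3])
m=(P[...,2]>.022)&(P[...,2]<.030)&(np.hypot(P[...,0]-.578,P[...,1]-.042)<.15)&(z>0)
c,r=cv2.minEnclosingCircle(P[m][:,:2].astype(np.float32));print('circle',c,r)
# tall points within disc -> pegs
m=((P[...,2]>.058)&(P[...,2]<.068)&(np.hypot(P[...,0]-.578,P[...,1]-.042)<.14)).astype(np.uint8)
n,l,s,cc=cv2.connectedComponentsWithStats(m)
for i in range(1,n):
    if s[i,4]>5:
        q=P[l==i].mean(0); a=np.degrees(np.arctan2(q[1]-.0425,q[0]-.578)); print(s[i,4],q[:3].round(4),a)
```

```text
peg0 [0.5135 0.1432 0.0623] 0.96
peg0 [ 0.6848 -0.0025  0.0606] 0.88
peg0 [ 0.5697 -0.0772  0.0616] 0.84
peg0 [0.6488 0.1336 0.0631] 0.76
peg0 [0.4624 0.0087 0.0634] 0.66
pointer [0.4352 0.0324 0.0306] 0.93
pointer [ 0.5694 -0.0737  0.0617] 0.43
[[ 0.021 -1.    -0.009  0.021]
 [-0.985 -0.019 -0.172  0.623]
 [ 0.172  0.013 -0.985  0.848]
 [ 0.     0.     0.     1.   ]] 57.72925812137189 323.6716521973783 233.74786955778052
circle (0.5665943622589111, 0.04024091735482216) 0.1385984718799591
38 [ 0.6841 -0.0009  0.0629] -22.232332778462208
38 [0.65   0.1329 0.0629] 51.45512759191627
35 [ 0.5675 -0.0751  0.0632] -95.0830408365012
40 [0.512  0.1417 0.063 ] 123.6478837604864
39 [0.4611 0.0135 0.0634] -166.04350864790752
```

The top view shows the disc centred at about (320,260), the pawn at the back (313,227), and the pointer in front (322,338). The mug is at (298,160), the deck at (218,253) and the game box at (427,232). One counter-clockwise push of about 170° on the left-hand peg, round the front, should do it. I'll refine the geometry next and move above the start point with the fingers shut.

```bash
cat >> h.py <<'E'
from scipy.optimize import least_squares
def pegs(f,c0=(.578,.0425)):
    """fit axis + phase (deg, mod 72) from peg-top depth blobs; returns cx,cy,phase"""
    K=240/np.tan(np.radians(f['vfov']/2)); z=f['z_map'];v,u=np.mgrid[:480,:640]
    P=(np.stack([(u-f['cx'])/K*z,(v-f['cy'])/K*z,z,np.ones_like(z)],-1)@np.linalg.inv(f['view']).T)[...,:3]
    r=np.hypot(P[...,0]-c0[0],P[...,1]-c0[1])
    m=((P[...,2]>.058)&(P[...,2]<.068)&(r<.14)&(r>.09)).astype(np.uint8)
    n,l,s,_=cv2.connectedComponentsWithStats(m)
    Q=np.array([P[l==i].mean(0)[:2] for i in range(1,n) if 15<s[i,4]<90])
    return Q,P
def fit(Q,fixc=None):
    def res(p):
        c=p[:2] if fixc is None else np.array(fixc)
        a=np.degrees(np.arctan2(*(Q-c).T[::-1])); k=np.round((a-p[2])/72)
        t=np.radians(p[2]+72*k); return (Q-c-.118*np.c_[np.cos(t),np.sin(t)]).ravel()
    best=min((least_squares(res,[.578,.0425,p0]) for p0 in (0,24,48)),key=lambda r:r.cost)
    return best.x,np.abs(best.fun).max()
E
python3 - <<'E'
from h import *
s=monitor.get_obs()
f=look(); Q,P=pegs(f); print(fit(Q)); c=fit(Q)[0][:2]
pw=[w(f,r['xyz']) for r in place_of(f,'pawn')][:1]; print(pw)
# stand tongue: mask & table-near heights outside disc
m=trace(f,'stand') or trace(f,'pointer')
for r in m[:2]:
    q=P[r['mask']]; q=q[np.hypot(*(q[:,:2]-c).T)>.132]; print(r['confidence'],len(q),q.min(0),q.max(0), q.mean(0), np.degrees(np.arctan2(*(q.mean(0)[:2]-c)[::-1])))
hsv=f['pixels'][325:360,300:345]; 
q=P[318:362,295:350]; h=cv2.cvtColor(f['pixels'],cv2.COLOR_RGB2HSV)[318:362,295:350]
k=(h[...,1]>110)&(np.hypot(q[...,0]-c[0],q[...,1]-c[1])>.14); q=q[k];print(len(q),q.mean(0),np.degrees(np.arctan2(*(q.mean(0)[:2]-c)[::-1])), cv2.minAreaRect(q[:,:2].astype(np.float32)*1000))
E
```

```text
(array([5.75030178e-01, 4.24462538e-02, 5.03569304e+01]), np.float64(0.0005261146940603728))
[array([0.64242306, 0.06361181, 0.02821672])]
0.96 819 [ 0.37192664  0.00540557 -0.00302078] [0.44430519 0.059029   0.03655265] [0.40984998 0.03219412 0.01722896] -176.44841598785177
650 [0.40740959 0.03270584 0.01955201] -176.67428994258307 ((407.11309814453125, 32.94786834716797), (60.6885986328125, 46.29942321777344), 1.805275797843933)
```

Emit:
apply_moves(
  steps=[
    [-58.6,0,57.9,0,-67.8,0,1],
    [-58.6,0,57.9,0,-67.8,0,1],
    [-58.6,0,57.9,0,-67.8,0,1],
    [-58.6,0,57.9,0,-67.8,0,1],
    [-58.6,0,57.9,0,-67.8,0,1],
    [-58.6,0,57.9,0,-67.8,0,1],
    [-58.6,0,57.9,0,-67.8,0,1],
    [-58.6,0,57.9,0,-67.8,0,1],
    [-58.6,0,57.9,0,-67.8,0,1],
    [-58.6,0,57.9,0,-67.8,0,1],
    [-58.6,0,57.9,0,-67.8,0,1],
    [-58.6,0,57.9,0,-67.8,0,1],
    [-58.6,0,57.9,0,-67.8,0,1],
    [-58.6,0,57.9,0,-67.8,0,1],
    [-58.6,0,57.9,0,-67.8,0,1],
    [-58.6,0,57.9,0,-67.8,0,1],
    [-58.6,0,57.9,0,-67.8,0,1],
    [-58.6,0,57.9,0,-67.8,0,1],
    [-58.6,0,57.9,0,-67.8,0,1],
    [-58.6,0,57.9,0,-67.8,0,1],
  ],
)

```text
time_s: 3.55
ee_pos: [0.5602, 0.1573, 0.2311]
orientation: [-0.707, 0.708, -0.001, 0.001]
ft_force: [-0.6, -0.6, 0.4]
finger_gap: -0.0003
```

Emit:
apply_moves(
  steps=[
    [0,5,0.4,0,0,0,1],
    [0,10,0.4,0,0,0,1],
    [0,14,0.4,0,0,0,1],
    [0,17,0.4,0,0,0,1],
    [0,18.9,0.4,0,0,0,1],
    [0,18.9,0.4,0,0,0,1],
    [0,18.9,0.4,0,0,0,1],
  ],
)

```text
time_s: 4.25
ee_pos: [0.5606, 0.162, 0.0429]
orientation: [-0.707, 0.707, -0.001, 0.001]
ft_force: [1.0, 0.3, 0.6]
finger_gap: -0.0002
```

Run:
```python
from h import *
s=monitor.get_obs(); p=s['ee_pos']; print(p,s['ft_force'])
c=np.array([.575,.0424])
def arc(a,p): return [(float(x),float(y)) for x,y in ((c+.119*np.c_[np.cos(t:=np.radians(a)),np.sin(t)]-p[:2])*100).round(1)]
print(arc(np.r_[100,103,106,109,112,115:186:5],p))
```

```text
File "<stdin>", line 4
SyntaxError: assignment expression cannot be used in a comprehension iterable expression
```

```bash
cat >> h.py <<'E'
def arc(a,p,c=np.array([.575,.0424])):
    t=np.radians(a); return ((c+.119*np.c_[np.cos(t),np.sin(t)]-p[:2])*100).round(1).tolist()
E
python3 - <<'E'
from h import *
s=monitor.get_obs(); p=s['ee_pos']; print(p,s['ft_force'])
print(arc(np.r_[100,103,106,109,112,115:186:5],p))
E
```

```text
[0.56063663 0.16203445 0.04287239] [1.03138598 0.25992259 0.57209105]
[[-0.6, -0.2], [-1.2, -0.4], [-1.8, -0.5], [-2.4, -0.7], [-3.0, -0.9], [-3.6, -1.2], [-4.5, -1.7], [-5.4, -2.2], [-6.2, -2.8], [-7.0, -3.5], [-7.7, -4.3], [-8.3, -5.1], [-8.9, -6.0], [-9.3, -6.9], [-9.7, -7.9], [-10.1, -8.9], [-10.3, -9.9], [-10.4, -10.9], [-10.5, -12.0], [-10.4, -13.0]]
```

Emit:
apply_moves(
  steps=[
    [-0.6,0,-0.2,0,0,0,1],
    [-1.2,0,-0.4,0,0,0,1],
    [-1.8,0,-0.5,0,0,0,1],
    [-2.4,0,-0.7,0,0,0,1],
    [-3.0,0,-0.9,0,0,0,1],
    [-3.6,0,-1.2,0,0,0,1],
    [-4.5,0,-1.7,0,0,0,1],
    [-5.4,0,-2.2,0,0,0,1],
    [-6.2,0,-2.8,0,0,0,1],
    [-7.0,0,-3.5,0,0,0,1],
    [-7.7,0,-4.3,0,0,0,1],
    [-8.3,0,-5.1,0,0,0,1],
    [-8.9,0,-6.0,0,0,0,1],
    [-9.3,0,-6.9,0,0,0,1],
    [-9.7,0,-7.9,0,0,0,1],
    [-10.1,0,-8.9,0,0,0,1],
    [-10.3,0,-9.9,0,0,0,1],
    [-10.4,0,-10.6,0,0,0,1],
    [-10.5,0,-11.0,0,0,0,1],
    [-10.5,0,-11.0,0,0,0,1],
  ],
)

```text
time_s: 6.25
ee_pos: [0.455, 0.0523, 0.0422]
orientation: [-0.707, 0.707, -0.001, 0.0]
ft_force: [0.6, -0.4, 0.0]
finger_gap: 0.0001
```

Run:
```python
from h import *
s=monitor.get_obs(); p=s['ee_pos']; print(p,s['ft_force'], np.degrees(np.arctan2(p[1]-.0424,p[0]-.575))%360)
f=look('top','t2.png'); Q,P=pegs(f,(.575,.0424)); print(Q.round(4),fit(Q,(.575,.0424)))
find(f,['pawn','pivot','pointer','deck','gamebox','mug'])
print(arc(np.r_[178:266:5,267,268],p))
```

```text
[0.45503008 0.05233376 0.04218746] [ 0.59700382 -0.35739702  0.00681144] 175.2665890013604
[[ 0.6753 -0.0187]
 [ 0.6645  0.1189]
 [ 0.5478 -0.0717]
 [ 0.5299  0.151 ]] (array([ 0.578     , 17.70163673, 40.58406922]), np.float64(0.0006629600979004419))
pawn [0.5935 0.1069 0.0247] 0.66 1
pivot [7.794e-01 9.670e-02 2.000e-04] 0.68 2
pointer None
deck [0.5849 0.2602 0.0019] 0.72 2
gamebox [ 0.6391 -0.1808 -0.0029] 0.73 1
mug [ 0.7776  0.0977 -0.0014] 0.75 2
[[0.1, -0.6], [0.1, -1.6], [0.2, -2.6], [0.4, -3.7], [0.7, -4.7], [1.0, -5.6], [1.5, -6.6], [2.0, -7.5], [2.6, -8.3], [3.3, -9.1], [4.0, -9.8], [4.8, -10.5], [5.7, -11.1], [6.6, -11.6], [7.5, -12.0], [8.5, -12.4], [9.5, -12.6], [10.5, -12.8], [11.4, -12.9], [11.6, -12.9]]
```

Emit:
apply_moves(
  steps=[
    [0.1,0,-0.6,0,0,0,1],
    [0.1,0,-1.6,0,0,0,1],
    [0.2,0,-2.6,0,0,0,1],
    [0.4,0,-3.7,0,0,0,1],
    [0.7,0,-4.7,0,0,0,1],
    [1.0,0,-5.6,0,0,0,1],
    [1.5,0,-6.6,0,0,0,1],
    [2.0,0,-7.5,0,0,0,1],
    [2.6,0,-8.3,0,0,0,1],
    [3.3,0,-9.1,0,0,0,1],
    [4.0,0,-9.8,0,0,0,1],
    [4.8,0,-10.5,0,0,0,1],
    [5.7,0,-11.1,0,0,0,1],
    [6.6,0,-11.6,0,0,0,1],
    [7.5,0,-12.0,0,0,0,1],
    [8.5,0,-12.4,0,0,0,1],
    [9.5,0,-12.6,0,0,0,1],
    [10.3,0,-12.8,0,0,0,1],
    [10.8,0,-12.8,0,0,0,1],
    [10.8,0,-12.8,0,0,0,1],
  ],
)

```text
time_s: 8.6
ee_pos: [0.5642, -0.0747, 0.0424]
orientation: [0.707, -0.707, -0.0, -0.001]
ft_force: [-0.1, -0.2, 0.3]
finger_gap: 0.0001
```

Run:
```python
from h import *
s=monitor.get_obs(); p=s['ee_pos']; print(s['time_s'],p,s['ft_force'], np.degrees(np.arctan2(p[1]-.0424,p[0]-.575))%360)
f=look('top','t3.png'); Q,P=pegs(f,(.575,.0424)); print(Q.round(4),fit(Q,(.575,.0424)), fit(Q) if len(Q)>3 else 0)
find(f,['pawn','pivot','pointer','deck','gamebox','mug'])
```

```text
8.6 [ 0.56423876 -0.07474195  0.04240124] [-0.06739079 -0.18637589  0.30095584] 264.75125660295527
[[ 0.6899  0.0166]
 [ 0.6352  0.1438]
 [ 0.4977  0.1308]
 [ 0.467  -0.0039]] (array([ 0.578     ,  0.06308574, 59.25977314]), np.float64(0.0005673569394837874)) (array([5.75168654e-01, 4.24478525e-02, 5.92807916e+01]), np.float64(0.0004312380356998463))
pawn [0.5128 0.0582 0.0266] 0.52 1
pivot [0.5768 0.0436 0.0307] 0.78 2
pointer [0.4335 0.0361 0.0307] 0.6 1
deck [0.5842 0.26   0.0012] 0.58 1
gamebox [0.4979 0.1301 0.0645] 0.26 1
mug [ 7.801e-01  9.450e-02 -6.000e-04] 0.94 1
```

Emit:
apply_moves(
  steps=[
    [0.6,0,-0.1,0,0,0,1],
    [1.2,0,-0.2,0,0,0,1],
    [1.8,0,-0.2,0,0,0,1],
    [2.3,0,-0.1,0,0,0,1],
    [2.7,0,0,0,0,0,1],
    [2.9,0,0,0,0,0,1],
    [3.0,0,0,0,0,0,1],
    [3.0,0,0,0,0,0,1],
  ],
)

```text
time_s: 9.75
ee_pos: [0.5933, -0.0747, 0.0423]
orientation: [0.707, -0.707, 0.0, -0.0]
ft_force: [-0.5, 0.1, -0.1]
finger_gap: -0.0003
```

Run:
```python
from h import *
s=monitor.get_obs(); p=s['ee_pos']; print(s['time_s'],p, np.degrees(np.arctan2(p[1]-.0424,p[0]-.575))%360)
f=look('top','t4.png'); Q,P=pegs(f,(.575,.0424)); r=fit(Q); print(r); x=r[0]; c=x[:2]
print('pawn tray deg',x[2]+72*np.round((183.5-36-x[2])/72)+36)
find(f,['pawn','pivot'])
for n in('stand','pointer'):
  for r in trace(f,n)[:1]:
    q=P[r['mask']]; d=np.hypot(*(q[:,:2]-c).T); q=q[(d>.137)&(d<.205)&(q[:,2]>-.004)]
    print(n,r['confidence'],len(q),'centroid deg',np.degrees(np.arctan2(*(q.mean(0)[:2]-c)[::-1]))%360)
    # strip midlines
    for a,b in((.15,.17),(.17,.19)):
        k=q[(c[0]-q[:,0]>a)&(c[0]-q[:,0]<b)]; mid=[(k[:,0].mean()),(np.percentile(k[:,1],2)+np.percentile(k[:,1],98))/2]; print(a,mid,np.ptp(k[:,1]),np.degrees(np.arctan2(mid[1]-c[1],mid[0]-c[0]))%360)
im=cv2.imread('pics/t4.png')[180:370,225:425]; cv2.imwrite('pics/t4c.png',cv2.resize(im,None,fx=3,fy=3,interpolation=cv2.INTER_CUBIC))
```

```text
9.75 [ 0.5933212  -0.0747217   0.04227873] 278.8906537773174
(array([0.57519928, 0.04246072, 1.37207787]), np.float64(0.000403063098910153))
pawn tray deg 181.37207787359847
pawn [0.5117 0.0414 0.024 ] 0.57 2
pivot [0.5765 0.0421 0.0292] 0.82 1
stand 0.94 741 centroid deg 183.19317806989196
0.15 [np.float64(0.41524767477300834), np.float64(0.0343210548644973)] 0.04844378529603255 182.91317152643327
0.17 [np.float64(0.3962027062870177), np.float64(0.03177621091062408)] 0.0504496186019093 183.4159967338048
pointer 0.56 735 centroid deg 183.1509621882694
0.15 [np.float64(0.41524767477300834), np.float64(0.0343210548644973)] 0.04844378529603255 182.91317152643327
0.17 [np.float64(0.3961955998684113), np.float64(0.03182203543909797)] 0.0504496186019093 183.40124570209935
```

View pics/t4c.png

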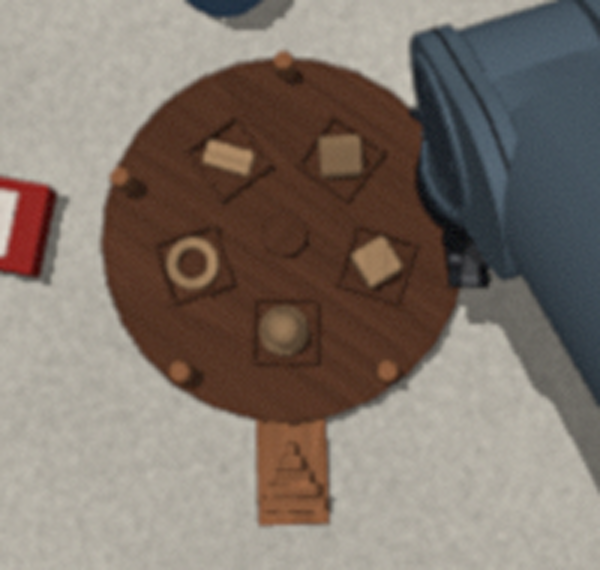

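The crop shows the pawn (285,328) in the front tray, a touch left of the line from the hub (286,237) to the pointer (292,465). It is about 1.9° short, so I'll nudge it roughly 4 mm, back off and lift clear.

Emit:
apply_moves(
  steps=[
    [0.2,0,0,0,0,0,1],
    [0.3,0,0.1,0,0,0,1],
    [0.4,0,0.1,0,0,0,1],
    [0.4,0,0.1,0,0,0,1],
    [0.4,0,0.1,0,0,0,1],
  ],
)

```text
time_s: 10.5
ee_pos: [0.5973, -0.0737, 0.0423]
orientation: [0.707, -0.707, 0.0, -0.0]
ft_force: [0.0, 0.2, -1.1]
finger_gap: 0.0
```

Emit:
apply_moves(
  steps=[
    [-0.6,0,-0.1,0,0,0,1],
    [-1.4,0,-0.2,0,0,0,1],
    [-1.4,-3,-0.2,0,0,0,1],
    [-1.4,-7,-0.2,0,0,0,1],
    [-1.4,-12,-0.2,0,0,0,1],
    [-1.4,-17,-0.2,0,0,0,1],
    [-1.4,-19,-4,0,0,0,1],
    [-1.4,-19,-9,0,0,0,1],
    [-1.4,-19,-14,0,0,0,1],
    [-1.4,-19,-18,0,0,0,1],
    [-1.4,-19,-18,0,0,0,1],
  ],
)

```text
time_s: 11.6
ee_pos: [0.5804, -0.2627, 0.2315]
orientation: [-0.705, 0.709, -0.005, 0.003]
ft_force: [0.2, -0.6, -0.4]
finger_gap: -0.0
```

Run:
```python
from h import *
for i in range(2):
    s=monitor.get_obs(); print(s['time_s'],s['ee_pos'])
    f=look('top','t5.png' if i else None); Q,P=pegs(f,(.575,.0424)); r=fit(Q); x=r[0]; c=x[:2]
    print(len(Q),r,'tray deg',x[2]+72*np.round((183.5-36-x[2])/72)+36)
    m=trace(f,'stand')[0]['mask']; q=P[m]; d=np.hypot(*(q[:,:2]-c).T); q=q[(d>.137)&(d<.205)&(q[:,2]>-.004)]
    print('stand deg',np.degrees(np.arctan2(*(q.mean(0)[:2]-c)[::-1]))%360)
    for r in place_of(f,'pointer')[:1]: t=w(f,r['xyz']); print('pointer',t,np.degrees(np.arctan2(*(t[:2]-c)[::-1]))%360)
find(f,['pawn','deck','gamebox','mug','cube','ring','house','tile'])
im=cv2.imread('pics/t5.png')[130:370,180:470]; cv2.imwrite('pics/t5c.png',cv2.resize(im,None,fx=2.5,fy=2.5,interpolation=cv2.INTER_CUBIC))
```

```text
11.6 [ 0.58042216 -0.26268722  0.23148802]
5 (array([0.57507733, 0.04246428, 3.39265021]), np.float64(0.00048143578558729194)) tray deg 183.3926502102235
stand deg 182.81622973166097
pointer [0.43445512 0.03459766 0.02878581] 183.20187473470233
11.75 [ 0.58262143 -0.25295269  0.23204932]
5 (array([0.57502167, 0.04252262, 3.38152089]), np.float64(0.0004866778460650978)) tray deg 183.38152088671634
stand deg 183.46744611632695
pointer [0.43200278 0.03462395 0.03120145] 183.16112660934704
pawn [0.511  0.0409 0.0262] 0.79 2
deck [ 0.5827  0.2579 -0.002 ] 0.95 1
gamebox [ 0.6336 -0.1804 -0.0013] 0.75 2
mug [ 0.78    0.0951 -0.0022] 0.79 1
cube [ 0.5797  0.2563 -0.0015] 0.29 1
ring [0.5521 0.1013 0.0207] 0.58 1
house [0.6344 0.0067 0.0239] 0.63 1
tile [0.6278 0.0888 0.0256] 0.6 2
```

View pics/t5c.png

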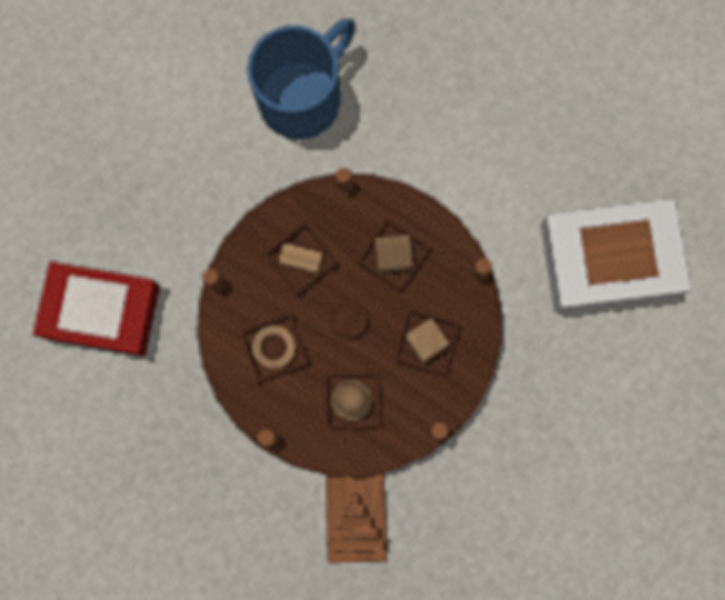

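The final view shows the pawn (352,398) in the tray in line with the hub and the pointer (357,500). All the pieces are in their trays, and the mug, deck and game box are where they were.

```bash
python3 -c "
from h import *
print(manip.close_job())"
```

```text
the job is handed in; nothing more can be done
None
```

The pawn's tray is now at the front of the carousel, lined up with the pointer, and I have handed the job in. I turned the disc about 169° counter-clockwise by pushing one rim peg with the shut fingertips. A 4 mm nudge at the end closed the last 2°, then I backed the arm off and lifted it clear. The clock stood at about 12 s of the 48 s allowed.

**Alignment:** The tray measured 183.4°, against a pointer direction of 182.8–183.5° depending on the measurement, so it is within about 0.6°. The network placed the pawn itself at about 181.4°, roughly 2° off. That is about the size of the pawn's play in its tray plus the network's own error.

**At rest:** Two pictures 0.15 s apart gave the same disc angle to within 0.01°.

**Nothing disturbed:** In the last picture all five pieces are in their trays. The card box and mug positions matched the start within measurement error, and the game box agreed to about 4 mm, which is the network's accuracy. Contact forces stayed around 1 N in every reading I took.

**Check that disagreed:** In the last check the network reported the cube at the card box with low confidence (0.29). The picture shows the cube in its tray, so I treated that as a false detection.

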